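# Find the soft corner of a jig plate and shim it

### The job

The steel jig plate rocks because one of its four rubber feet has gone soft. Press down on its corners with the fingertips until you find the one that gives, then push the taper shim lying beside that corner under the plate until its heel sits flat against the plate's edge, leaving the other three shims, the plate and the things around where they are; nothing is to be lifted. Then press down on that same corner again and finish while still holding it pressed, to show that it no longer sinks.

Things in the scene. Friction and masses are not known exactly. Their poses are not given: they have to be found in the camera images.
- plate: Steel jig plate 170 (x) x 180 (y) x 12 mm, 3 kg, loose on four rubber feet 12 mm tall and 29 mm wide under its corners: top 24 mm above the desk. A board in its middle (|x| < 38, |y| < 56 mm) stands up to 30 mm above the top. Origin: centre of the underside; x away from the robot, y left, turned up to 0.42 rad clockwise. One foot is soft, any of the four; by eye all are alike.
- corner_near_right (a point): Point on the plate's top above the foot of the corner nearer the robot, right (68 mm in x, 72 mm in y from the plate's centre): the place to press. A firm corner sinks less than 1 mm under 10 N; the soft one starts to sink at about 4 N, is 4 to 5 mm down and bottoms at 5 to 7 N, and springs back. It moves with the plate.
- corner_near_left (a point): Point on the plate's top above the foot of the corner nearer the robot, left (68 mm in x, 72 mm in y from the plate's centre): the place to press. A firm corner sinks less than 1 mm under 10 N; the soft one starts to sink at about 4 N, is 4 to 5 mm down and bottoms at 5 to 7 N, and springs back. It moves with the plate.
- corner_far_right (a point): Point on the plate's top above the foot of the corner farther, right (68 mm in x, 72 mm in y from the plate's centre): the place to press. A firm corner sinks less than 1 mm under 10 N; the soft one starts to sink at about 4 N, is 4 to 5 mm down and bottoms at 5 to 7 N, and springs back. It moves with the plate.
- corner_far_left (a point): Point on the plate's top above the foot of the corner farther, left (68 mm in x, 72 mm in y from the plate's centre): the place to press. A firm corner sinks less than 1 mm under 10 N; the soft one starts to sink at about 4 N, is 4 to 5 mm down and bottoms at 5 to 7 N, and springs back. It moves with the plate.
- shim_near_right: Loose bare metal taper shim of the corner nearer the robot, right, nose within 4 mm of the plate's right edge at plate x = -34 mm; slides in flat on the desk past the foot. 48 x 26 mm, 0.1 kg. Origin: centre of underside, x from heel to nose (the way in), z up. Nose at x = +24 mm, 2.5 mm thick; land 11 mm thick, x = +4 to -12; heel 24 mm tall, x = -12 to -24: push its back end.
- shim_near_right_heel (a point): Middle of the front face of the heel of the shim of the corner nearer the robot, right, 6 mm above the desk, 12 mm behind the shim's origin. Home when this face meets the plate's edge (plate y = -90 mm); the shim goes in freely and catches the pressed corner after about 1 mm of give.
- shim_near_left: Loose bare metal taper shim of the corner nearer the robot, left, nose within 4 mm of the plate's left edge at plate x = -34 mm; slides in flat on the desk past the foot. 48 x 26 mm, 0.1 kg. Origin: centre of underside, x from heel to nose (the way in), z up. Nose at x = +24 mm, 2.5 mm thick; land 11 mm thick, x = +4 to -12; heel 24 mm tall, x = -12 to -24: push its back end.
- shim_near_left_heel (a point): Middle of the front face of the heel of the shim of the corner nearer the robot, left, 6 mm above the desk, 12 mm behind the shim's origin. Home when this face meets the plate's edge (plate y = +90 mm); the shim goes in freely and catches the pressed corner after about 1 mm of give.
- shim_far_right: Loose bare metal taper shim of the corner farther, right, nose within 4 mm of the plate's right edge at plate x = +34 mm; slides in flat on the desk past the foot. 48 x 26 mm, 0.1 kg. Origin: centre of underside, x from heel to nose (the way in), z up. Nose at x = +24 mm, 2.5 mm thick; land 11 mm thick, x = +4 to -12; heel 24 mm tall, x = -12 to -24: push its back end.
- shim_far_right_heel (a point): Middle of the front face of the heel of the shim of the corner farther, right, 6 mm above the desk, 12 mm behind the shim's origin. Home when this face meets the plate's edge (plate y = -90 mm); the shim goes in freely and catches the pressed corner after about 1 mm of give.
- shim_far_left: Loose bare metal taper shim of the corner farther, left, nose within 4 mm of the plate's left edge at plate x = +34 mm; slides in flat on the desk past the foot. 48 x 26 mm, 0.1 kg. Origin: centre of underside, x from heel to nose (the way in), z up. Nose at x = +24 mm, 2.5 mm thick; land 11 mm thick, x = +4 to -12; heel 24 mm tall, x = -12 to -24: push its back end.
- shim_far_left_heel (a point): Middle of the front face of the heel of the shim of the corner farther, left, 6 mm above the desk, 12 mm behind the shim's origin. Home when this face meets the plate's edge (plate y = +90 mm); the shim goes in freely and catches the pressed corner after about 1 mm of give.
- pliers: Red-handled pliers, 140 mm, lying on the desk to the right; bystander. Origin: centre of the underside.
- flux_jar: Amber jar with black cap, 46 mm across, 38 mm tall, to the right; bystander. Origin: centre of the underside.
- solder_spool: White reel of solder, 53 mm across, 40 mm tall, behind the plate; bystander. Origin: centre of the underside.
- marker_red: White marker with red cap, 135 mm, lying to the far left; bystander. Origin: centre of the underside.
Things that resemble listed ones, but are neither listed nor needed, are in the scene too. Leave any green or turquoise look-alike of the shim_far_left alone.

How it is judged:
By the outcome, as a careful person would: the job done as asked, in the order asked, and still so for the second after the job is handed in, while the arm keeps its last pose, push and grip.
It also fails if it takes over 51 s, if anything falls off the work surface, if the arm or the gripper's body presses on something with over 40 N, if the wrist force passes 120 N, or if a joint passes its speed limit or range.

### The arm

A 6-joint arm with a two-finger parallel gripper is mounted at the origin on a cart in front of the work surface, level with it; the furniture and walls round the work are solid. World frame = base frame: x ahead of the robot, y to its left, z up, the work surface at z = 0. Lengths are in m, angles in rad, forces in N, time in s.
With the tool pointing down it reaches from about 0.275 to 0.75 m from the base axis. Payload 10.2 kg.
Tool frame: the origin (TCP) lies between the finger pads, 19 mm behind the fingertips; this is the grasp point; z points along the fingers, y is the line along which they close (so a half turn about z gives the same grasp; the last joint's range is limited). The gripper opens to 88 mm and grips with 3 to 60 N. Pads are 18 mm wide; open, the fingers measure 123 mm over their backs; the gripper's body (75 mm by 187 mm) begins 45 mm behind the grasp point.
Start: joints at [-1.521, 0.313, 1.498, -0, 1.331, -0.223], TCP at [0.141, -0.506, 0.257] pointing down, gripper open.
Joint ranges: [-2.94, 2.94], [-0.97, 2.17], [0.19, 2.56], [-1.23, 4.37], [0.02, 3.11], [-2.88, 2.88]. Speed limits (rad/s): [2.39, 2.39, 3.01, 3.14, 3.14, 3.14].

### API

Orientations are given as a unit quaternion [w, x, y, z].
In Python, from bench import arm gives the robot as it stands. The module is installed in compiled form; this text tells all that it offers.
- The arm moves only by the tool move_arm, never from a script. Its argument "steps" is one flat list of numbers, 6 for each row, row after row: the shift along the tool's x, y, z in units of 40 mm (1.0 is 40 mm), then the turn, a rotation vector about the tool's x, y, z in rad. A call has exactly 10 rows; each row shifts and turns the commanded pose from where the row before left it, along the tool's axes as they then stand; what a row does not reach is not made up. A row lasts 1/8 s, in which the tool goes at most 62.5 mm and 10.7 degrees, less where a joint would pass 70% of its speed; a pose out of reach is approached as far as the arm can. A call is refused whole if a number of a shift passes 1 or a number of a turn 0.188, either way. A call with a gripper value outside its range is refused whole. "gripper" is the opening, from 0 (shut) to 1 (fully open), set as the call begins (left out, the last holds). The fingers move at their own pace and stop on an object; "squeeze" is the grip in N (left out, the last holds). Time passes only in rows, so rows that do not move let the fingers close, or fill a call up. It gives the time, the measured TCP pose, the force, the opening and the grip force at its end, in the units of the state.
- arm.sense(): the state, without advancing time (a new reading comes with each control period).
- arm.snapshot(name): name is "scene" or "top" or "wrist"; returns the picture (420x560x3 uint8, blue, green, red); there is no depth.
- arm.camera_params(name): a dict with "camera_matrix" (3x3 intrinsics, pixels), "camera_from_world" (4x4, takes a point from world to camera coordinates); the wrist camera has in their place "hand_eye" (4x4, takes a point from camera to tool coordinates, whose origin is the TCP and whose axes are the flange's). Camera axes: x right, y up, looking along -z (the intrinsics and any distortion apply to the point x, -y, -z); pixel columns grow to the right and rows downward; lengths in m; the calibration is good to about 2 mm. A picture is of the moment at which its call begins: read the wrist's pose just before it. camera_params takes no time and is no camera call.
- arm.close_job(): hands the job in; it is judged then, once.
The state is a dict: "time_s": time; "qpos": joint angles; "joint_vel": joint speeds; "joint_torque": joint torques, N m; "eef_pos": TCP position; "ee_rot": TCP orientation; "ft_force": force on the tool from outside, world axes, zero at the start; "moment": the same for the moment, N m; "grip_width": opening from 0.0 (shut) to 1.0 (fully open); "grasp_force": force on a finger pad.
Only numpy, scipy, OpenCV 4.12 (cv2) and the standard library are available. Lean on these libraries where they do the work, as an engineer would, in place of code of your own. Each camera call takes 0.05 s, during which the arm holds its last target. There are 200 camera calls.

## Working session

There is one attempt and no reset: what is moved stays moved. The work goes in short steps, Python scripts to look and compute and a tool call to move; the robot and the scene stay as the last step left them, time stands still between calls to the robot, and variables do not carry over. Pictures are saved under pics/ and viewed, at most 10 in all, crops included, and the job is handed in when it is done.

Besides the shell and the picture viewer there is one more tool, called after "Call:" as name(argument=value, ...), one argument or row to a line, values as JSON. move_arm: Moves the arm, as the interface text tells. Its arguments: {"type":"object","properties":{"steps":{"type":"array"},"gripper":{"type":"number"},"squeeze":{"type":"number"}},"required":["steps"]}

```bash
mkdir -p pics
python3 - <<'E'
from bench import arm
import cv2,numpy as np
np.set_printoptions(precision=4,suppress=True)
for n in("top","scene"):
    im=arm.snapshot(n);cv2.imwrite(f"pics/{n}0.png",im)
    p=arm.camera_params(n);print(n,p)
s=arm.sense();print(s)
E
```

```text
top {'camera_matrix': array([[487.4917,   0.    , 279.5893],
       [  0.    , 487.4917, 206.7099],
       [  0.    ,   0.    ,   1.    ]]), 'camera_from_world': array([[-0.0214, -0.9998,  0.0002,  0.1417],
       [ 0.9838, -0.0211,  0.1783, -0.5737],
       [-0.1783,  0.004 ,  0.984 , -1.1382],
       [ 0.    ,  0.    ,  0.    ,  1.    ]])}
scene {'camera_matrix': array([[478.644 ,   0.    , 284.6638],
       [  0.    , 478.644 , 211.4043],
       [  0.    ,   0.    ,   1.    ]]), 'camera_from_world': array([[-0.9153, -0.4023, -0.0182,  0.5666],
       [ 0.3   , -0.7114,  0.6355, -0.1047],
       [-0.2687,  0.5762,  0.7719, -1.2398],
       [ 0.    ,  0.    ,  0.    ,  1.    ]])}
{'time_s': 0.1, 'qpos': array([-1.5214,  0.3134,  1.4983,  0.    ,  1.331 , -0.2234]), 'joint_vel': array([-0.0002, -0.0025, -0.0023,  0.0013, -0.0019,  0.001 ]), 'joint_torque': array([  0.0031, -40.281 , -25.2645,   0.0696,   0.0343,  -0.0001]), 'eef_pos': array([ 0.1414, -0.5054,  0.2569]), 'ee_rot': array([-0.0006,  0.9907,  0.136 ,  0.0001]), 'ft_force': array([-0.0384,  0.3645,  0.1071]), 'moment': array([ 0.0237, -0.0292, -0.034 ]), 'grasp_force': 0.0, 'grip_width': 0.9988052405737515}
```

View pics/top0.png

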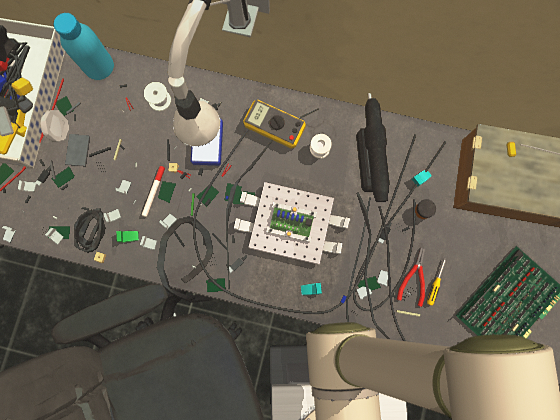

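View pics/scene0.png

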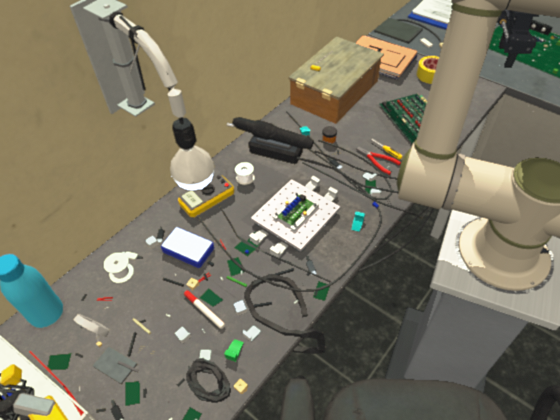

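The top view shows the white plate at about (291,222), two white shims on its left at (247,197) and (242,227), and two on its right at (341,222) and (334,248). The turquoise look-alikes are at (311,289) and (423,177), with a green one at (127,237). The lamp head is at (195,120). Next I'll measure the plate and shims.

```bash
cat > h.py <<'E'
from bench import arm
import cv2,numpy as np
from scipy.spatial.transform import Rotation as R
np.set_printoptions(precision=4,suppress=True)
def ray(n,px,z):
    p=arm.camera_params(n);K=p["camera_matrix"];T=p["camera_from_world"]
    d=np.linalg.inv(K)@[px[0],px[1],1];d=T[:3,:3].T@(d*[1,-1,-1]);c=-T[:3,:3].T@T[:3,3]
    return c+d*(z-c[2])/d[2]
def proj(n,P):
    p=arm.camera_params(n);T=p["camera_from_world"];c=T[:3,:3]@P+T[:3,3]
    q=p["camera_matrix"]@(c*[1,-1,-1]);return q[:2]/q[2]
E
python3 - <<'E'
from h import *
im=cv2.imread("pics/top0.png")
hsv=cv2.cvtColor(im,cv2.COLOR_BGR2HSV)
m=((hsv[...,2]>150)&(hsv[...,1]<60)).astype(np.uint8)*255
roi=np.zeros_like(m);roi[175:275,225:360]=m[175:275,225:360]
mo=cv2.morphologyEx(cv2.morphologyEx(roi,cv2.MORPH_CLOSE,np.ones((5,5))),cv2.MORPH_OPEN,np.ones((3,3)))
for c in cv2.findContours(mo,cv2.RETR_EXTERNAL,cv2.CHAIN_APPROX_SIMPLE)[0]:
    if cv2.contourArea(c)<20: continue
    r=cv2.minAreaRect(c);print(cv2.contourArea(c),r)
    for q in cv2.boxPoints(r): print(q,ray("top",q,.024))
cv2.imwrite("pics/crop1.png",np.hstack([cv2.resize(im[170:275,222:362],None,fx=5.5,fy=5.5,interpolation=cv2.INTER_CUBIC)]))
E
```

```text
5469.0 ((291.4999694824219, 222.5), (111.38040924072266, 67.60775756835938), 12.994616508483887)
[229.6348 242.9157] [0.4935 0.2543 0.024 ]
[244.8371 177.0393] [0.6596 0.2154 0.024 ]
[353.3651 202.0843] [ 0.5894 -0.0556  0.024 ]
[338.1629 267.9607] [ 0.4265 -0.0105  0.024 ]
```

View pics/crop1.png

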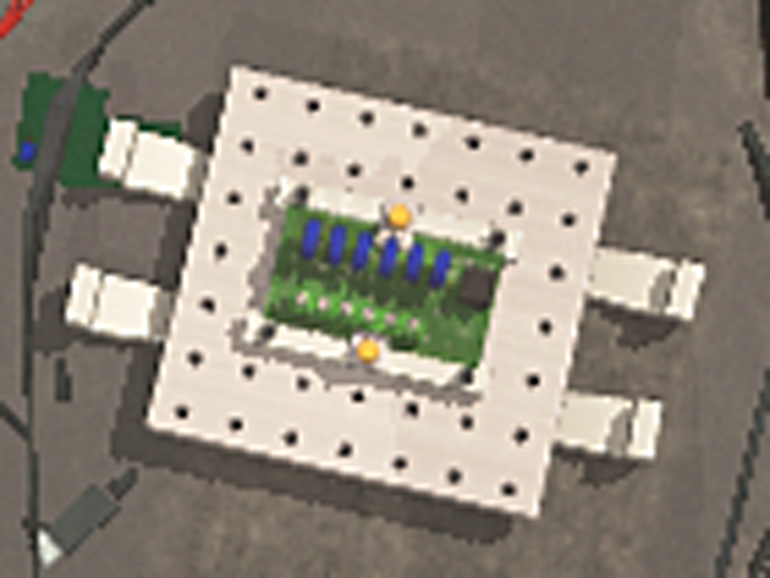

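The crop confirms the four white shims: far left (147,158), near left (115,302), far right (645,282) and near right (605,428). They are bare metal, lie nose-in at the plate edges and match the description. The green and turquoise ones are decoys. Now the poses.

Run:
```python
from h import *
o=lambda x,y:((x+.5)/5.5-.5+222,(y+.5)/5.5-.5+170)
P=np.array([ray("top",o(*c),.024)[:2] for c in[(233,66),(616,155),(537,518),(148,428)]])
M=np.array([[85,90],[85,-90],[-85,-90],[-85,90]])/1e3
H,_=cv2.estimateAffinePartial2D(M,P);yaw=np.arctan2(H[1,0],H[0,0]);sc=np.hypot(H[1,0],H[0,0])
c=H[:,2];print("plate",c,yaw,sc);Rm=np.array([[np.cos(yaw),-np.sin(yaw)],[np.sin(yaw),np.cos(yaw)]])
print("res mm",((P-c)@Rm-M)*1e3)
for n,a,b in[("FL",(117,117),(100,175)),("NL",(80,264),(66,322)),("FR",(706,264),(694,320)),("NR",(663,400),(654,460))]:
    A,B=[ray("top",o(*q),.024)[:2] for q in(a,b)]
    print(n,"heel back in plate mm",(A-c)@Rm*1e3,(B-c)@Rm*1e3,"world mid",(A+B)/2)
for n,s in(("NR",(-68,-72)),("NL",(-68,72)),("FR",(68,-72)),("FL",(68,72))):
    print(n,c+Rm@(np.array(s)/1e3))
# lamp head
def rd(n,px): 
    a=ray(n,px,0);b=ray(n,px,.5);return a,(b-a)/np.linalg.norm(b-a)
a,u=rd("top",(197,122));b,v=rd("scene",(192,168))
t=np.linalg.lstsq(np.c_[u,-v],b-a,rcond=None)[0];print("lamp",a+u*t[0],b+v*t[1])
```

```text
plate [0.5418 0.101 ] -0.2489477942175461 0.995545113878847
res mm [[ 0.369   0.0922]
 [-0.7399  0.4493]
 [ 0.2284  0.7175]
 [ 0.1425 -1.259 ]]
FL heel back in plate mm [ 50.1593 136.1961] [ 22.2095 137.2937] world mid [0.6106 0.2246]
NL heel back in plate mm [-19.6335 136.2794] [-46.7314 136.0491] world mid [0.5432 0.2412]
FR heel back in plate mm [  44.24  -139.585] [  17.9863 -139.4374] world mid [ 0.5376 -0.0419]
NR heel back in plate mm [ -20.5796 -133.1771] [ -47.8    -134.7236] world mid [ 0.4757 -0.0204]
NR [0.4582 0.048 ]
NL [0.4936 0.1875]
FR [0.59   0.0145]
FL [0.6255 0.154 ]
lamp [0.7044 0.2899 0.3041] [0.703  0.2895 0.3035]
```

```bash
cat >> h.py <<'E'
C=np.array([.5418,.1010]);YAW=-.249
def p2w(x,y): return C+R.from_euler("z",YAW).as_matrix()[:2,:2]@(np.array([x,y])/1e3)
def state():
    s=arm.sense();q=s["ee_rot"];r=R.from_quat(q,scalar_first=True);m=r.as_matrix()
    yaw=np.arctan2(m[1,0],m[0,0]);P=s["eef_pos"]
    pl=R.from_euler("z",-YAW).as_matrix()[:2,:2]@(P[:2]-C)*1e3
    print("t",round(s["time_s"],2),"P",P,"plate mm",pl,"tip z mm",P[2]*1e3-19,"yaw",round(yaw,4),"tilt",m[:,2],"F",s["ft_force"],"q6",s["qpos"][5])
    return s,m
def plan(target,yawt,n,m,P):
    """n equal rows to target world TCP, yawt; returns rows in tool axes/units"""
    y0=np.arctan2(m[1,0],m[0,0]);rows=[];m=m.copy();d=(np.array(target)-P)/n;dy=(yawt-y0)/n
    for i in range(n):
        rows.append(list((m.T@d/.04).round(2))+[0,0,round(-dy,3)]);m=R.from_euler("z",dy).as_matrix()@m
    return rows
E
python3 - <<'E'
from h import *
s,m=state();P=s["eef_pos"];T=np.r_[p2w(-68,-72),.09]
mid=P+(T-P)/2
for r in plan(mid,YAW+np.pi/2,10,m,P):print(r)
m2=R.from_euler("z",YAW+np.pi/2-np.arctan2(m[1,0],m[0,0])).as_matrix()@m
for r in plan(T,YAW+np.pi/2,10,m2,mid)[:1]:print(r)
E
```

```text
t 0.1 P [ 0.1414 -0.5054  0.2569] plate mm [-238.5855 -686.3652] tip z mm 237.92249648711527 yaw 0.2728 tilt [-0.      0.0011 -1.    ] F [-0.0384  0.3645  0.1071] q6 -0.22341044023234408
[np.float64(0.57), np.float64(-0.56), np.float64(0.21), 0, 0, np.float64(-0.105)]
[np.float64(0.62), np.float64(-0.5), np.float64(0.21), 0, 0, np.float64(-0.105)]
[np.float64(0.67), np.float64(-0.43), np.float64(0.21), 0, 0, np.float64(-0.105)]
[np.float64(0.71), np.float64(-0.36), np.float64(0.21), 0, 0, np.float64(-0.105)]
[np.float64(0.75), np.float64(-0.28), np.float64(0.21), 0, 0, np.float64(-0.105)]
[np.float64(0.77), np.float64(-0.2), np.float64(0.21), 0, 0, np.float64(-0.105)]
[np.float64(0.79), np.float64(-0.12), np.float64(0.21), 0, 0, np.float64(-0.105)]
[np.float64(0.8), np.float64(-0.03), np.float64(0.21), 0, 0, np.float64(-0.105)]
[np.float64(0.8), np.float64(0.05), np.float64(0.21), 0, 0, np.float64(-0.105)]
[np.float64(0.79), np.float64(0.13), np.float64(0.21), 0, 0, np.float64(-0.105)]
[np.float64(0.77), np.float64(0.21), np.float64(0.21), 0, 0, np.float64(-0.0)]
```

Call:
move_arm(
  steps=[0.57,-0.56,0.1,0,0,-0.105,0.62,-0.5,0.1,0,0,-0.105,0.67,-0.43,0.1,0,0,-0.105,0.71,-0.36,0.1,0,0,-0.105,0.75,-0.28,0.1,0,0,-0.105,0.77,-0.2,0.1,0,0,-0.105,0.79,-0.12,0.1,0,0,-0.105,0.8,-0.03,0.1,0,0,-0.105,0.8,0.05,0.1,0,0,-0.105,0.79,0.13,0.1,0,0,-0.105],
  gripper=0,
  squeeze=20,
)

```text
time_s: 1.35
eef_pos: [0.3001, -0.2271, 0.2172]
ee_rot: [-0.0, 0.788, 0.616, 0.0]
ft_force: [0.2, -0.8, 0.0]
grip_width: 0.001
grasp_force: 0.0
```

Call:
move_arm(
  steps=[0.77,0.21,0.25,0,0,0,0.77,0.21,0.3,0,0,0,0.77,0.21,0.3,0,0,0,0.77,0.21,0.3,0,0,0,0.77,0.21,0.3,0,0,0,0.77,0.21,0.3,0,0,0,0.77,0.21,0.3,0,0,0,0.77,0.21,0.3,0,0,0,0.77,0.21,0.3,0,0,0,0,0,0,0,0,0],
)

```text
time_s: 2.6
eef_pos: [0.4409, 0.0233, 0.1106]
ee_rot: [-0.001, 0.788, 0.615, -0.001]
ft_force: [-0.3, -0.8, -0.5]
grip_width: 0.006
grasp_force: 0.0
```

Run:
```python
from h import *
s,m=state();print(s["grip_width"]);P=s["eef_pos"];T=np.r_[p2w(-68,-72),.048]
print(m.T@(T-P)/.04)
```

```text
t 2.6 P [0.4409 0.0233 0.1106] plate mm [ -78.5852 -100.2009] tip z mm 91.55245187793683 yaw 1.3255 tilt [-0.0019  0.0005 -1.    ] F [-0.3417 -0.7866 -0.5096] q6 0.03142198593615081
0.006256012751424285
[0.7041 0.2702 1.5633]
```

Call:
move_arm(
  steps=[0.35,0.135,0.3,0,0,0,0.35,0.135,0.3,0,0,0,0,0,0.4,0,0,0,0,0,0.4,0,0,0,0,0,0.16,0,0,0,0,0,0.03,0,0,0,0,0,0.03,0,0,0,0,0,0.03,0,0,0,0,0,0,0,0,0,0,0,0,0,0,0],
)

```text
time_s: 3.85
eef_pos: [0.4585, 0.0465, 0.0455]
ee_rot: [0.0, 0.789, 0.614, 0.0]
ft_force: [-0.2, -0.0, 0.7]
grip_width: 0.004
grasp_force: 0.0
```

Run:
```python
from h import *
state()
```

```text
t 3.85 P [0.4585 0.0465 0.0455] plate mm [-67.3298 -73.3564] tip z mm 26.534804739230047 yaw 1.3229 tilt [ 0.0002 -0.     -1.    ] F [-0.1946 -0.0027  0.7419] q6 0.09382349609214671
```

Call:
move_arm(
  steps=[0,0,0.015,0,0,0,0,0,0.015,0,0,0,0,0,0.015,0,0,0,0,0,0.015,0,0,0,0,0,0.015,0,0,0,0,0,0.015,0,0,0,0,0,0,0,0,0,0,0,0,0,0,0,0,0,0,0,0,0,0,0,0,0,0,0],
)

```text
time_s: 5.1
eef_pos: [0.4584, 0.0465, 0.043]
ee_rot: [0.0, 0.789, 0.614, -0.0]
ft_force: [-6.6, 0.3, 20.3]
grip_width: 0.003
grasp_force: 9.8
```

Call:
move_arm(
  steps=[0,0,-0.25,0,0,0,0.9,0,0,0,0,0,0.9,0,0,0,0,0,0.9,0,0,0,0,0,0.92,-0.01,0,0,0,0,0,0,0.1,0,0,0,0,0,0.07,0,0,0,0,0,0.03,0,0,0,0,0,0.03,0,0,0,0,0,0.015,0,0,0],
)

```text
time_s: 6.35
eef_pos: [0.4936, 0.1862, 0.043]
ee_rot: [0.0, 0.789, 0.614, -0.0]
ft_force: [-6.9, -3.0, 16.4]
grip_width: 0.006
grasp_force: 8.2
```

Run:
```python
from h import *
state()
```

```text
t 6.35 P [0.4936 0.1862 0.043 ] plate mm [-67.7109  70.6706] tip z mm 23.98711357414181 yaw 1.3222 tilt [-0.0003 -0.0006 -1.    ] F [-6.9478 -3.0304 16.4395] q6 0.3877085571562101
```

Call:
move_arm(
  steps=[0,0,-0.25,0,0,0,0.04,0.85,0,0,0,0,0,0.85,0,0,0,0,0,0.85,0,0,0,0,0,0.84,0,0,0,0,0,0,0.1,0,0,0,0,0,0.07,0,0,0,0,0,0.03,0,0,0,0,0,0.03,0,0,0,0,0,0.02,0,0,0],
)

```text
time_s: 7.6
eef_pos: [0.6252, 0.1555, 0.0423]
ee_rot: [-0.0, 0.789, 0.614, -0.0]
ft_force: [-2.3, 0.3, 3.5]
grip_width: 0.004
grasp_force: 1.4
```

Run:
```python
from h import *
state()
```

```text
t 7.6 P [0.6252 0.1555 0.0423] plate mm [67.3644 73.3767] tip z mm 23.32074296576291 yaw 1.3231 tilt [-0.0002  0.0002 -1.    ] F [-2.3175  0.3053  3.4637] q6 0.30979096846487403
```

Call:
move_arm(
  steps=[0,0,0.02,0,0,0,0,0,0.02,0,0,0,0,0,0.02,0,0,0,0,0,0.01,0,0,0,0,0,0,0,0,0,0,0,0,0,0,0,0,0,0,0,0,0,0,0,0,0,0,0,0,0,0,0,0,0,0,0,0,0,0,0],
)

```text
time_s: 8.85
eef_pos: [0.6256, 0.1553, 0.0393]
ee_rot: [0.0, 0.789, 0.614, 0.0]
ft_force: [-0.2, 4.2, 4.4]
grip_width: 0.003
grasp_force: 2.5
```

Far left is the soft corner: it is 3.7 mm down at 4.4 N, while the two near corners held at 16–20 N. I'll lift off and check clearance to the lamp before going behind that shim.

Call:
move_arm(
  steps=[0,0,-0.1,0,0,0,0,0,-0.3,0,0,0,0,0,-0.4,0,0,0,0,0,0,0,0,0,0,0,0,0,0,0,0,0,0,0,0,0,0,0,0,0,0,0,0,0,0,0,0,0,0,0,0,0,0,0,0,0,0,0,0,0],
)

```text
time_s: 10.1
eef_pos: [0.6254, 0.1552, 0.0712]
ee_rot: [-0.0, 0.789, 0.614, -0.0]
ft_force: [0.6, -0.9, -0.6]
grip_width: 0.005
grasp_force: 0.0
```

Run:
```python
from h import *
state()
a=arm.snapshot("top");b=arm.snapshot("scene");cv2.imwrite("pics/top1.png",a)
f=lambda i:cv2.resize(i,(400,300),interpolation=cv2.INTER_CUBIC)
cv2.imwrite("pics/two1.png",np.hstack([f(a[40:280,120:440]),f(b[60:300,130:450])]))
```

```text
t 10.1 P [0.6254 0.1552 0.0712] plate mm [67.6803 73.158 ] tip z mm 52.19484783968646 yaw 1.3228 tilt [-0. -0. -1.] F [ 0.644  -0.9413 -0.6373] q6 0.309792904679551
```

View pics/two1.png

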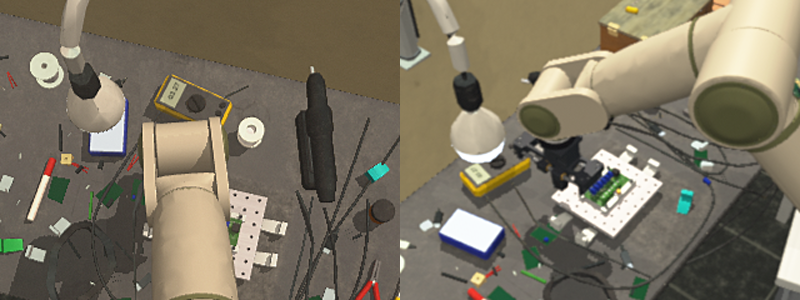

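The crop shows that the fork of the wrist (left edge about (145,130)) would come close to the lamp head (about (97,100)) if the tool stayed vertical behind the shim. I'll work out how far to tilt the tool to stay clear.

Run:
```python
from h import *
def rd(n,px): 
    a=ray(n,px,0);b=ray(n,px,.5);return a,(b-a)/np.linalg.norm(b-a)
def tri(p,q):
    a,u=rd("top",p);b,v=rd("scene",q);t=np.linalg.lstsq(np.c_[u,-v],b-a,rcond=None)[0];return a+u*t[0],b+v*t[1]
print("cap",tri((240,160),(246,154)))
print("cap edge at z",[ray("top",(236,138),z) for z in(.3,.35,.4)])
print("lamp edge", [ray("top",(220,122),z) for z in(.28,.3)],ray("top",(197,147),.28))
print("lamp bottom z: ",[proj("scene",np.array([.7037,.29,z])) for z in(.22,.24,.26,.3)])
s,m=state()
# target: tilted tool, tip edge positions in plate frame
th=.35
RP=R.from_euler("z",YAW).as_matrix()
# tool axes vertical (plate coords): x->+y, y->+x, z->-z ; tilt so z gains +y
z=np.array([0,np.sin(th),-np.cos(th)]);y=np.array([1,0,0]);x=np.cross(y,z)
print("toolx",x)
# finger inner face (tool x=-9): point at height 24 above desk; lower-inner tip corner (-9,0,19); outer tip corner (9,0,19)
for zt in(.032,.034):
  print(zt,"low tips z",zt+(-.009*x+.019*z)[2],zt+(.009*x+.019*z)[2])
  # face y at z=.024
  k=((.024-zt)-(-.009*x)[2])/z[2];print("face y rel TCP at z24",(-.009*x+k*z)[1], "k",k)
```

```text
cap (array([0.6252, 0.2056, 0.303 ]), array([0.6168, 0.2034, 0.3005]))
cap edge at z [array([0.6711, 0.2134, 0.3   ]), array([0.6545, 0.2091, 0.35  ]), array([0.6379, 0.2048, 0.4   ])]
lamp edge [array([0.7123, 0.2474, 0.28  ]), array([0.7049, 0.245 , 0.3   ])] [0.6606 0.2935 0.28  ]
lamp bottom z:  [array([197.77  , 193.8816]), array([196.3617, 187.9789]), array([194.9124, 181.9045]), array([191.8834, 169.2096])]
t 10.2 P [0.6254 0.1552 0.0712] plate mm [67.6813 73.1475] tip z mm 52.219149260516375 yaw 1.3228 tilt [-0.  0. -1.] F [-0.5369 -0.0291  0.2915] q6 0.30977101763086334
toolx [-0.      0.9394  0.3429]
0.032 low tips z 0.01106583818880074 0.017237998722998867
face y rel TCP at z24 -0.006660633691808058 k 0.005231065013594141
0.034 low tips z 0.013065838188800742 0.01923799872299887
face y rel TCP at z24 -0.005930576702147208 k 0.007360145380361133
```

Call:
move_arm(
  steps=[0,0,0,0,0.175,0,0,0,0,0,0.175,0,0.62,-0.27,0.225,0,0,0,0.62,-0.27,0.225,0,0,0,0.62,-0.28,0.225,0,0,0,0,0,0,0,0,0,-0.11,0,0.305,0,0,0,-0.11,0,0.305,0,0,0,0,0,0,0,0,0,0,0,0,0,0,0],
)

```text
time_s: 11.45
eef_pos: [0.6133, 0.2397, 0.0454]
ee_rot: [-0.107, 0.777, 0.605, 0.137]
ft_force: [0.4, -0.1, -0.1]
grip_width: 0.006
grasp_force: 0.0
```

Run:
```python
from h import *
s,m=state()
a=arm.snapshot("top");b=arm.snapshot("scene");w=arm.snapshot("wrist");cv2.imwrite("pics/top2.png",a);cv2.imwrite("pics/w2.png",w);cv2.imwrite("pics/s2.png",b)
f=lambda i:cv2.resize(i,(400,300),interpolation=cv2.INTER_CUBIC)
cv2.imwrite("pics/two2.png",np.hstack([f(w),f(b[130:280,170:370])]))
```

```text
t 11.45 P [0.6133 0.2397 0.0454] plate mm [ 35.1161 152.0872] tip z mm 26.42186050396618 yaw 1.3223 tilt [ 0.0844  0.3324 -0.9394] F [ 0.4056 -0.132  -0.1162] q6 0.06588597630002495
```

View pics/two2.png

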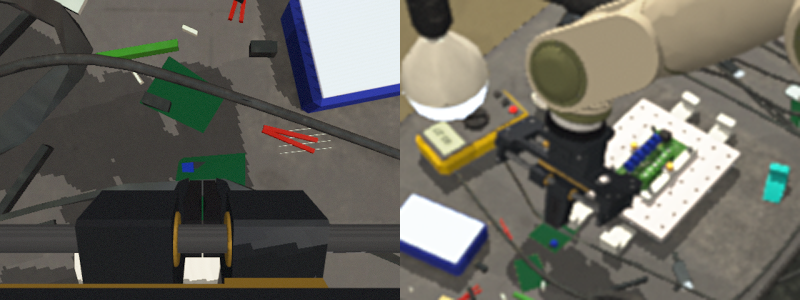

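Wrist and scene views show the fingers just behind the far-left shim's heel (scene crop (560,215) with the shim at about (582,213)), and the wrist clear of the lamp. I'll lower and push.

Call:
move_arm(
  steps=[-0.058,0,0.158,0,0,0,-0.058,0,0.158,0,0,0,-0.059,0,-0.0215,0,0,0,-0.059,0,-0.0215,0,0,0,-0.059,0,-0.0215,0,0,0,-0.059,0,-0.0215,0,0,0,-0.059,0,-0.0215,0,0,0,-0.059,0,-0.0215,0,0,0,-0.059,0,-0.0215,0,0,0,-0.059,0,-0.0215,0,0,0],
)

```text
time_s: 12.85
eef_pos: [0.6082, 0.2205, 0.0321]
ee_rot: [-0.107, 0.777, 0.605, 0.138]
ft_force: [1.1, 0.5, 0.2]
grip_width: 0.006
grasp_force: 0.6
```

Run:
```python
from h import *
s,m=state()
```

```text
t 12.85 P [0.6082 0.2205 0.0321] plate mm [ 34.8912 132.1396] tip z mm 13.062778307869635 yaw 1.3229 tilt [ 0.0844  0.3325 -0.9393] F [1.1148 0.4664 0.1908] q6 0.012331629187172231
```

Another 8 mm to y≈124, in 1 mm rows.

Call:
move_arm(
  steps=[-0.0235,0,-0.0085,0,0,0,-0.0235,0,-0.0085,0,0,0,-0.0235,0,-0.0085,0,0,0,-0.0235,0,-0.0085,0,0,0,-0.0235,0,-0.0085,0,0,0,-0.0235,0,-0.0085,0,0,0,-0.0235,0,-0.0085,0,0,0,-0.0235,0,-0.0085,0,0,0,0,0,0,0,0,0,0,0,0,0,0,0],
)

```text
time_s: 14.1
eef_pos: [0.6062, 0.2128, 0.0319]
ee_rot: [-0.107, 0.777, 0.605, 0.137]
ft_force: [-1.1, 0.5, 1.5]
grip_width: 0.004
grasp_force: 0.5
```

Run:
```python
from h import *
s,m=state();print(m.T@s["ft_force"])
```

```text
t 14.1 P [0.6062 0.2128 0.0319] plate mm [ 34.8441 124.1803] tip z mm 12.8988232624009 yaw 1.3228 tilt [ 0.0841  0.3323 -0.9394] F [-1.0807  0.459   1.4563] q6 -0.003176836989386893
[ 0.668  -1.1604 -1.3064]
```

Call:
move_arm(
  steps=[-0.0118,0,-0.0043,0,0,0,-0.0118,0,-0.0043,0,0,0,-0.0118,0,-0.0043,0,0,0,-0.0118,0,-0.0043,0,0,0,-0.0118,0,-0.0043,0,0,0,0,0,0,0,0,0,0,0,0,0,0,0,0,0,0,0,0,0,0,0,0,0,0,0,0,0,0,0,0,0],
)

```text
time_s: 15.35
eef_pos: [0.6056, 0.2104, 0.0319]
ee_rot: [-0.107, 0.777, 0.605, 0.137]
ft_force: [0.8, 0.9, 1.4]
grip_width: 0.008
grasp_force: 0.7
```

Run:
```python
from h import *
s,m=state();print(m.T@s["ft_force"])
```

```text
t 15.35 P [0.6056 0.2104 0.0319] plate mm [ 34.8368 121.7482] tip z mm 12.937191727326507 yaw 1.3228 tilt [ 0.0842  0.3324 -0.9394] F [0.7888 0.8614 1.3849] q6 -0.008118736719851855
[ 1.4412  0.5531 -0.9482]
```

Not home yet (expected ≈120.7 ± 2). Another 1.2 mm at a gentle pace.

Call:
move_arm(
  steps=[-0.007,0,-0.0026,0,0,0,-0.007,0,-0.0026,0,0,0,-0.007,0,-0.0026,0,0,0,-0.007,0,-0.0026,0,0,0,0,0,0,0,0,0,0,0,0,0,0,0,0,0,0,0,0,0,0,0,0,0,0,0,0,0,0,0,0,0,0,0,0,0,0,0],
)

```text
time_s: 16.6
eef_pos: [0.6053, 0.2093, 0.0319]
ee_rot: [-0.107, 0.777, 0.605, 0.137]
ft_force: [0.4, 0.8, 1.3]
grip_width: 0.004
grasp_force: 0.8
```

Run:
```python
from h import *
s,m=state();print(m.T@s["ft_force"])
```

```text
t 16.6 P [0.6053 0.2093 0.0319] plate mm [ 34.832  120.5571] tip z mm 12.942325251362867 yaw 1.3228 tilt [ 0.0842  0.3324 -0.9394] F [0.4229 0.8434 1.3368] q6 -0.010518580807466406
[ 1.3239  0.2029 -0.9398]
```

Call:
move_arm(
  steps=[-0.007,0,-0.0026,0,0,0,-0.007,0,-0.0026,0,0,0,-0.007,0,-0.0026,0,0,0,-0.007,0,-0.0026,0,0,0,0,0,0,0,0,0,0,0,0,0,0,0,0,0,0,0,0,0,0,0,0,0,0,0,0,0,0,0,0,0,0,0,0,0,0,0],
)

```text
time_s: 17.85
eef_pos: [0.605, 0.2081, 0.032]
ee_rot: [-0.107, 0.777, 0.605, 0.137]
ft_force: [0.6, 0.9, 1.0]
grip_width: -0.0
grasp_force: 0.8
```

Run:
```python
from h import *
s,m=state();print(m.T@s["ft_force"])
b=arm.snapshot("scene");cv2.imwrite("pics/s3.png",cv2.resize(b[190:270,230:350],None,fx=6,fy=6,interpolation=cv2.INTER_CUBIC))
```

```text
t 17.85 P [0.605  0.2081 0.032 ] plate mm [ 34.8451 119.3565] tip z mm 12.959434198223391 yaw 1.3229 tilt [ 0.0842  0.3324 -0.9394] F [0.5578 0.8938 1.0078] q6 -0.012915096293376054
[ 1.2881  0.3214 -0.6026]
```

View pics/s3.png

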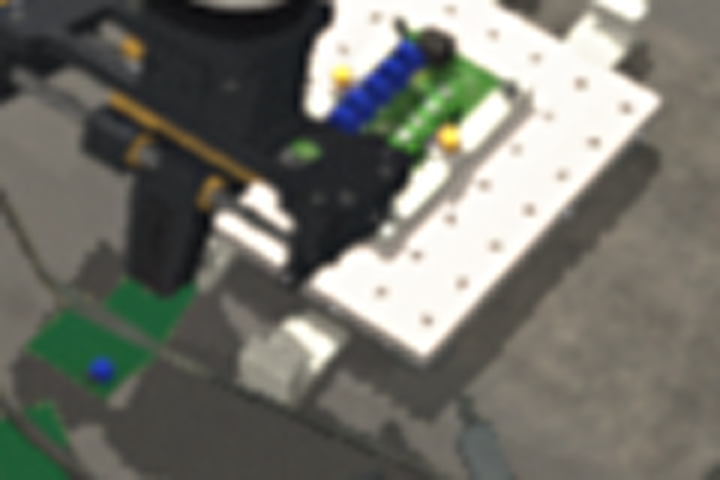

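The crop shows the finger behind the shim heel at about (190,250), with the shim mostly under the plate. There is no contact force beyond sliding friction yet, so I'll keep going.

Call:
move_arm(
  steps=[-0.007,0,-0.0026,0,0,0,-0.007,0,-0.0026,0,0,0,-0.007,0,-0.0026,0,0,0,-0.007,0,-0.0026,0,0,0,-0.007,0,-0.0026,0,0,0,0,0,0,0,0,0,0,0,0,0,0,0,0,0,0,0,0,0,0,0,0,0,0,0,0,0,0,0,0,0],
)

```text
time_s: 19.15
eef_pos: [0.6046, 0.2066, 0.0319]
ee_rot: [-0.107, 0.777, 0.605, 0.137]
ft_force: [0.6, 1.0, 1.1]
grip_width: 0.004
grasp_force: 0.8
```

Run:
```python
from h import *
s,m=state();print(m.T@s["ft_force"])
```

```text
t 19.15 P [0.6046 0.2066 0.0319] plate mm [ 34.8282 117.8662] tip z mm 12.942512330133955 yaw 1.3228 tilt [ 0.0841  0.3324 -0.9394] F [0.586  0.9682 1.1486] q6 -0.015812544476824956
[ 1.4106  0.3305 -0.7079]
```

Call:
move_arm(
  steps=[-0.007,0,-0.0026,0,0,0,-0.007,0,-0.0026,0,0,0,-0.007,0,-0.0026,0,0,0,-0.007,0,-0.0026,0,0,0,-0.007,0,-0.0026,0,0,0,0,0,0,0,0,0,0,0,0,0,0,0,0,0,0,0,0,0,0,0,0,0,0,0,0,0,0,0,0,0],
)

```text
time_s: 20.4
eef_pos: [0.6043, 0.2052, 0.032]
ee_rot: [-0.107, 0.777, 0.605, 0.137]
ft_force: [-0.0, 0.6, 1.6]
grip_width: 0.006
grasp_force: 0.7
```

Run:
```python
from h import *
s,m=state();print(m.T@s["ft_force"])
```

```text
t 20.4 P [0.6043 0.2052 0.032 ] plate mm [ 34.85   116.3746] tip z mm 12.966924794970154 yaw 1.3228 tilt [ 0.0842  0.3324 -0.9394] F [-0.0496  0.6313  1.5919] q6 -0.01878680726490454
[ 1.1093 -0.2031 -1.2897]
```

Call:
move_arm(
  steps=[-0.007,0,-0.0026,0,0,0,-0.007,0,-0.0026,0,0,0,-0.007,0,-0.0026,0,0,0,-0.007,0,-0.0026,0,0,0,-0.007,0,-0.0026,0,0,0,0,0,0,0,0,0,0,0,0,0,0,0,0,0,0,0,0,0,0,0,0,0,0,0,0,0,0,0,0,0],
)

```text
time_s: 21.65
eef_pos: [0.6039, 0.2037, 0.032]
ee_rot: [-0.107, 0.777, 0.605, 0.137]
ft_force: [0.0, 1.3, 1.6]
grip_width: 0.006
grasp_force: 0.7
```

Run:
```python
from h import *
s,m=state();print(m.T@s["ft_force"])
b=arm.snapshot("scene");o=cv2.imread("pics/s2.png")
# plate near-edge region shift between before-push and now
g=lambda i:np.float32(cv2.cvtColor(i,cv2.COLOR_BGR2GRAY)[195:240,290:342])
print("shift px",cv2.phaseCorrelate(g(o),g(b),cv2.createHanningWindow((52,45),cv2.CV_32F)))
cv2.imwrite("pics/s4.png",cv2.resize(b[205:255,245:315],None,fx=10,fy=10,interpolation=cv2.INTER_CUBIC))
```

```text
t 21.65 P [0.6039 0.2037 0.032 ] plate mm [ 34.8248 114.8658] tip z mm 12.964085996427972 yaw 1.3228 tilt [ 0.0841  0.3324 -0.9394] F [0.0138 1.3417 1.5621] q6 -0.021699194352538507
[ 1.7606 -0.316  -1.0204]
shift px ((0.013592553245715067, 0.5352083303938642), 0.9194139976069761)
```

View pics/s4.png

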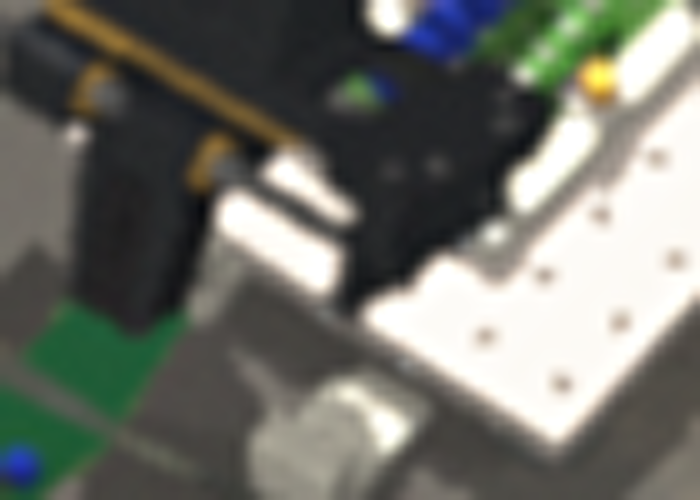

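Call:
move_arm(
  steps=[-0.007,0,-0.0026,0,0,0,-0.007,0,-0.0026,0,0,0,-0.007,0,-0.0026,0,0,0,-0.007,0,-0.0026,0,0,0,-0.007,0,-0.0026,0,0,0,0,0,0,0,0,0,0,0,0,0,0,0,0,0,0,0,0,0,0,0,0,0,0,0,0,0,0,0,0,0],
)

```text
time_s: 22.95
eef_pos: [0.6035, 0.2023, 0.032]
ee_rot: [-0.107, 0.777, 0.605, 0.137]
ft_force: [0.2, 0.9, 1.4]
grip_width: 0.002
grasp_force: 0.6
```

Run:
```python
from h import *
s,m=state();print(m.T@s["ft_force"])
b=arm.snapshot("scene");cv2.imwrite("pics/s5.png",b)
o=cv2.imread("pics/s2.png");g=lambda i:np.float32(cv2.cvtColor(i,cv2.COLOR_BGR2GRAY)[218:256,290:330])
print("near corner shift px",cv2.phaseCorrelate(g(o),g(b),cv2.createHanningWindow((40,38),cv2.CV_32F)))
```

```text
t 22.95 P [0.6035 0.2023 0.032 ] plate mm [ 34.8411 113.3851] tip z mm 12.980514748629616 yaw 1.3228 tilt [ 0.0842  0.3324 -0.9394] F [0.195  0.9423 1.423 ] q6 -0.024639849841832834
[ 1.391  -0.0423 -1.0071]
near corner shift px ((0.23438383790984574, 0.03265740093935321), 0.973383751809597)
```

Call:
move_arm(
  steps=[-0.007,0,-0.0026,0,0,0,-0.007,0,-0.0026,0,0,0,-0.007,0,-0.0026,0,0,0,-0.007,0,-0.0026,0,0,0,-0.007,0,-0.0026,0,0,0,0,0,0,0,0,0,0,0,0,0,0,0,0,0,0,0,0,0,0,0,0,0,0,0,0,0,0,0,0,0],
)

```text
time_s: 24.25
eef_pos: [0.6031, 0.2009, 0.032]
ee_rot: [-0.107, 0.777, 0.605, 0.137]
ft_force: [-0.2, 1.1, 0.8]
grip_width: 0.009
grasp_force: 0.6
```

Run:
```python
from h import *
s,m=state();print(m.T@s["ft_force"],s["moment"])
b=arm.snapshot("scene");cv2.imwrite("pics/s6.png",b);w=arm.snapshot("wrist")
f=lambda i:cv2.resize(i,(400,400),interpolation=cv2.INTER_CUBIC)
cv2.imwrite("pics/two6.png",np.hstack([f(w[310:420,230:340]),f(b[205:250,240:285])]))
```

```text
t 24.25 P [0.6031 0.2009 0.032 ] plate mm [ 34.8367 111.8876] tip z mm 12.969910722890628 yaw 1.3228 tilt [ 0.0841  0.3324 -0.9394] F [-0.1789  1.0681  0.8319] q6 -0.027620150184762528
[ 1.2167 -0.4356 -0.4415] [-0.0124 -0.132   0.0336]
```

View pics/two6.png

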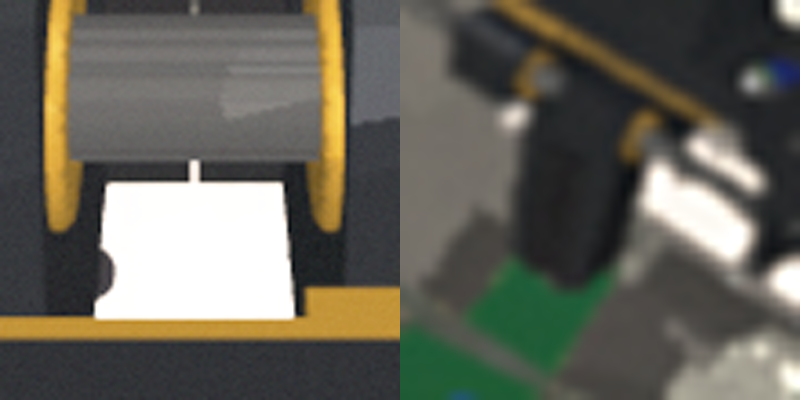

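Run:
```python
from h import *
def c(x,y,z):
    u=proj("scene",np.r_[p2w(x,y),z/1e3]);return ((u-[240,205])*8.89+[400,0]).round(0)
for n,p in dict(NLcorner=(-85,90,24),FLcorner=(85,90,24),edge22=(22,90,24),edge48=(48,90,24),hb22=(22,114,24),hb22low=(22,114,0),hb48=(48,114,24),f22=(22,102,24),tcp=(35,111.9,32),tipc=(35,118.4,14.1),tipnear=(17.5,118.4,14.1)).items(): print(n,c(*p))
s6=cv2.imread("pics/s6.png")
# NL corner of plate: where actually? brightness
g=cv2.cvtColor(s6,cv2.COLOR_BGR2GRAY);print(g[238:256:2,290:312:2]); print("NL px",proj("scene",np.r_[p2w(-85,90),.024]))
```

```text
NLcorner [939. 381.]
FLcorner [493. 104.]
edge22 [653. 203.]
edge48 [586. 162.]
hb22 [602. 255.]
hb22low [606. 303.]
hb48 [535. 213.]
f22 [627. 229.]
tcp [571. 213.]
tipc [561. 263.]
tipnear [606. 291.]
[[252 228 218 251 250 250 250 250 234 254 225]
 [254 250 251 251 250 251 250 250 253 238 108]
 [232 255 252 250 251 224 245 253 242 120  78]
 [109 167 248 253 251 237 247 248 123  80  79]
 [ 67  82 126 206 254 254 253 136  79  81  77]
 [ 68  65  74  96 153 242 140  76  78  81  80]
 [ 68  67  66  67  87 112  76  73  79  80  81]
 [ 74  73  73  77  74  75  74  76  76  77 110]
 [113  89  77  77  77  77  76  75  76 107 116]]
NL px [300.6758 247.8699]
```

Sliding friction is still the only force, even though the nominal home position has passed. I'll back off and look.

Call:
move_arm(
  steps=[0.12,0,0.043,0,0,0,0.24,0,0.086,0,0,0,0.26,0,-0.7,0,0,0,0.26,0,-0.7,0,0,0,0.26,0,-0.7,0,0,0,0,0,0,0,0,0,0,0,0,0,-0.17,0,0,0,0,0,-0.17,0,0,0,0,0,0,0,0,0,0,0,0,0],
)

```text
time_s: 25.6
eef_pos: [0.6066, 0.2161, 0.1205]
ee_rot: [-0.005, 0.789, 0.614, 0.004]
ft_force: [-0.2, -0.4, 0.4]
grip_width: 0.003
grasp_force: 0.0
```

Run:
```python
from h import *
s,m=state()
b=arm.snapshot("scene");cv2.imwrite("pics/s7.png",b);w=arm.snapshot("wrist");cv2.imwrite("pics/w7.png",w);a=arm.snapshot("top");cv2.imwrite("pics/t7.png",a)
f=lambda i:cv2.resize(i,(400,400),interpolation=cv2.INTER_CUBIC)
cv2.imwrite("pics/two7.png",np.hstack([f(w[:,70:490]),f(b[200:255,240:295])]))
```

```text
t 25.6 P [0.6066 0.2161 0.1205] plate mm [ 34.4186 127.5058] tip z mm 101.48885009353063 yaw 1.323 tilt [ 0.001   0.0127 -0.9999] F [-0.156  -0.4473  0.3923] q6 0.3987610381525282
```

View pics/two7.png

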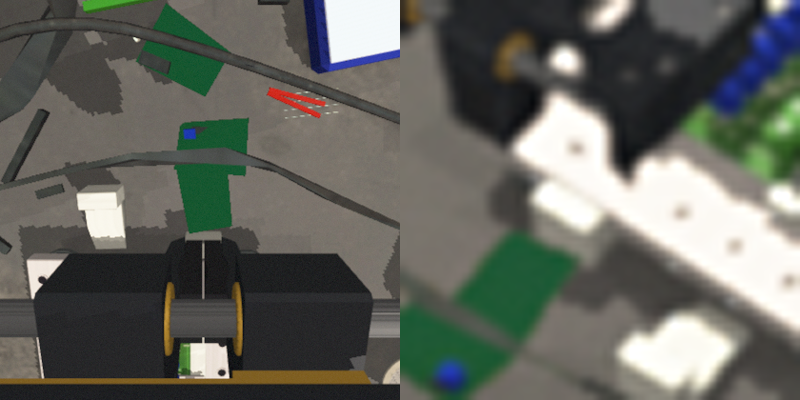

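The crop shows the heel top at (568,205), nearly against the plate edge with a thin dark gap. I'll measure that gap relative to the edge in the same image.

Run:
```python
from h import *
b=cv2.imread("pics/s7.png");g=cv2.cvtColor(b,cv2.COLOR_BGR2GRAY)
def pl(px):
    P=ray("scene",px,.024)[:2];return R.from_euler("z",-YAW).as_matrix()[:2,:2]@(P-C)*1e3
# profile along plate y (at z=24) for several plate x, sampling sub-pixel
big=g.astype(np.float32)
# NL shim and far-left: sample with scene offset found (0,+2px)
for x in(-10,5,15,24,28,32,36,40,44,48,55):
    row=[]
    for y in np.arange(78,122,2):
        u=proj("scene",np.r_[p2w(x,y),.024])+[0,2]
        row.append(int(cv2.getRectSubPix(big,(1,1),(float(u[0]),float(u[1])))[0,0]))
    print(x,row)
```

```text
-10 [249, 250, 251, 247, 229, 185, 144, 122, 98, 75, 65, 64, 65, 65, 66, 68, 70, 74, 84, 99, 110, 114]
5 [249, 251, 252, 249, 233, 181, 128, 98, 77, 67, 63, 64, 65, 66, 66, 67, 70, 71, 72, 73, 73, 72]
15 [250, 251, 252, 250, 226, 175, 129, 103, 94, 87, 87, 88, 90, 96, 102, 106, 103, 93, 81, 76, 74, 74]
24 [248, 250, 250, 244, 216, 182, 157, 157, 158, 158, 156, 143, 139, 134, 133, 126, 108, 83, 69, 66, 66, 66]
28 [251, 252, 251, 245, 234, 225, 233, 241, 246, 241, 228, 195, 157, 135, 134, 128, 109, 88, 73, 65, 66, 66]
32 [252, 252, 250, 245, 239, 241, 248, 253, 255, 255, 249, 209, 160, 140, 135, 131, 122, 103, 81, 70, 67, 67]
36 [252, 251, 249, 247, 242, 241, 248, 253, 254, 254, 243, 207, 163, 138, 135, 135, 126, 105, 84, 71, 66, 66]
40 [251, 250, 250, 246, 239, 240, 248, 253, 254, 254, 239, 208, 162, 132, 130, 127, 111, 97, 81, 70, 67, 67]
44 [251, 251, 250, 245, 237, 240, 248, 252, 254, 253, 250, 211, 160, 127, 110, 94, 80, 72, 70, 70, 68, 66]
48 [250, 250, 249, 244, 237, 237, 246, 252, 255, 255, 249, 198, 144, 104, 75, 68, 63, 67, 75, 81, 85, 87]
55 [250, 250, 249, 241, 223, 185, 144, 143, 114, 102, 77, 73, 62, 62, 63, 64, 66, 70, 81, 95, 107, 113]
```

Relative to the plate edge (half level at 88.5 in this image frame), the heel top runs continuously to 100.6. That is 12.1 mm against a 12 mm heel, so it is home to within a fraction of a mm and straight. I'll seat it with one gentle confirming push until I feel resistance.

Call:
move_arm(
  steps=[0,0,0,0,0.17,0,0,0,0,0,0.17,0,-0.19,0,0.52,0,0,0,-0.19,0,0.52,0,0,0,-0.19,0,0.52,0,0,0,-0.19,0,0.52,0,0,0,0,0,0,0,0,0,-0.1,0,-0.036,0,0,0,-0.1,0,-0.036,0,0,0,-0.09,0,-0.033,0,0,0],
)

```text
time_s: 27.0
eef_pos: [0.6042, 0.2038, 0.0337]
ee_rot: [-0.107, 0.777, 0.605, 0.138]
ft_force: [-0.4, 0.4, -0.2]
grip_width: 0.002
grasp_force: 0.0
```

Run:
```python
from h import *
s,m=state();print(m.T@s["ft_force"])
```

```text
t 27.0 P [0.6042 0.2038 0.0337] plate mm [ 35.1265 115.0455] tip z mm 14.710804643792223 yaw 1.323 tilt [ 0.0852  0.3325 -0.9393] F [-0.4278  0.4439 -0.1855] q6 -0.020210217757377486
[ 0.242  -0.5239  0.2854]
```

Call:
move_arm(
  steps=[-0.0155,0,-0.0056,0,0,0,-0.0155,0,-0.0056,0,0,0,-0.0155,0,-0.0056,0,0,0,-0.0155,0,-0.0056,0,0,0,-0.0155,0,-0.0056,0,0,0,-0.007,0,-0.0026,0,0,0,-0.007,0,-0.0026,0,0,0,-0.007,0,-0.0026,0,0,0,-0.007,0,-0.0026,0,0,0,0,0,0,0,0,0],
)

```text
time_s: 28.25
eef_pos: [0.6029, 0.1998, 0.0331]
ee_rot: [-0.107, 0.777, 0.605, 0.137]
ft_force: [-0.6, 1.1, -0.6]
grip_width: 0.003
grasp_force: 0.3
```

Run:
```python
from h import *
s,m=state();print(m.T@s["ft_force"])
```

```text
t 28.25 P [0.6029 0.1998 0.0331] plate mm [ 34.8524 110.8402] tip z mm 14.088277820257055 yaw 1.3228 tilt [ 0.0842  0.3325 -0.9394] F [-0.5692  1.1378 -0.6235] q6 -0.02855541364842016
[ 0.691  -0.8311  0.9161]
```

Call:
move_arm(
  steps=[-0.007,0,-0.0026,0,0,0,-0.007,0,-0.0026,0,0,0,-0.007,0,-0.0026,0,0,0,-0.007,0,-0.0026,0,0,0,0,0,0,0,0,0,0,0,0,0,0,0,0,0,0,0,0,0,0,0,0,0,0,0,0,0,0,0,0,0,0,0,0,0,0,0],
)

```text
time_s: 29.5
eef_pos: [0.6027, 0.1993, 0.0332]
ee_rot: [-0.107, 0.777, 0.605, 0.138]
ft_force: [2.9, 7.3, -1.4]
grip_width: 0.004
grasp_force: 3.0
```

Run:
```python
from h import *
s,m=state();print(m.T@s["ft_force"])
```

```text
t 29.5 P [0.6027 0.1993 0.0332] plate mm [ 34.8205 110.2814] tip z mm 14.184046922533014 yaw 1.3229 tilt [ 0.0846  0.3332 -0.9391] F [ 2.9299  7.2787 -1.3792] q6 -0.03094788465590614
[6.8271 1.0533 3.9683]
```

Firm stop at about 7 N, so the shim is home. Now back off and return to the far-left corner.

Call:
move_arm(
  steps=[0.12,0,0.043,0,0,0,0.12,0,0.043,0,0,0,0.215,0,-0.59,0,0,0,0.215,0,-0.59,0,0,0,0,0,0,0,-0.175,0,0,0,0,0,-0.175,0,-0.59,0.415,0,0,0,0,-0.59,0.415,0,0,0,0,0,0,0.3,0,0,0,0,0,0.3,0,0,0],
)

```text
time_s: 30.75
eef_pos: [0.6252, 0.1552, 0.0583]
ee_rot: [-0.0, 0.789, 0.614, -0.0]
ft_force: [-0.6, 0.0, 0.5]
grip_width: 0.01
grasp_force: 0.0
```

Run:
```python
from h import *
s,m=state();print(m.T@s["ft_force"])
```

```text
t 30.75 P [0.6252 0.1552 0.0583] plate mm [67.4854 73.0726] tip z mm 39.316234112024745 yaw 1.3229 tilt [-0.0008  0.0001 -1.    ] F [-0.6055  0.0443  0.5089] q6 0.30953995608086887
[-0.1057 -0.5983 -0.5084]
```

Call:
move_arm(
  steps=[0,0,0.15,0,0,0,0,0,0.15,0,0,0,0,0,0.05,0,0,0,0,0,0.02,0,0,0,0,0,0.02,0,0,0,0,0,0.01,0,0,0,0,0,0.01,0,0,0,0,0,0,0,0,0,0,0,0,0,0,0,0,0,0,0,0,0],
)

```text
time_s: 32.0
eef_pos: [0.6258, 0.1546, 0.0431]
ee_rot: [0.0, 0.789, 0.614, 0.0]
ft_force: [0.5, 0.5, 2.0]
grip_width: 0.009
grasp_force: 0.6
```

Run:
```python
from h import *
s,m=state();print(m.T@s["ft_force"])
```

```text
t 32.0 P [0.6258 0.1546 0.0431] plate mm [68.1635 72.6498] tip z mm 24.101114353908812 yaw 1.3228 tilt [ 0.0002  0.     -1.    ] F [0.4768 0.5123 1.9501] q6 0.3088262125203132
[ 0.6137  0.3368 -1.95  ]
```

Contact. Press on in small steps.

Call:
move_arm(
  steps=[0,0,0.01,0,0,0,0,0,0.01,0,0,0,0,0,0.01,0,0,0,0,0,0.01,0,0,0,0,0,0,0,0,0,0,0,0,0,0,0,0,0,0,0,0,0,0,0,0,0,0,0,0,0,0,0,0,0,0,0,0,0,0,0],
)

```text
time_s: 33.25
eef_pos: [0.6259, 0.1547, 0.042]
ee_rot: [0.0, 0.789, 0.614, 0.0]
ft_force: [-2.1, 0.5, 7.2]
grip_width: 0.005
grasp_force: 3.5
```

Run:
```python
from h import *
s,m=state();print(m.T@s["ft_force"])
```

```text
t 33.25 P [0.6259 0.1547 0.042 ] plate mm [68.2487 72.7195] tip z mm 23.036682194911165 yaw 1.3229 tilt [ 0.0006 -0.     -1.    ] F [-2.1306  0.4804  7.1705] q6 0.30885161414831197
[-0.0562 -2.1791 -7.1718]
```

Caught at 1 mm of give (7 N). A bit more, to about 12 N.

Call:
move_arm(
  steps=[0,0,0.006,0,0,0,0,0,0.006,0,0,0,0,0,0,0,0,0,0,0,0,0,0,0,0,0,0,0,0,0,0,0,0,0,0,0,0,0,0,0,0,0,0,0,0,0,0,0,0,0,0,0,0,0,0,0,0,0,0,0],
)

```text
time_s: 34.5
eef_pos: [0.6259, 0.1547, 0.042]
ee_rot: [0.0, 0.789, 0.614, 0.0]
ft_force: [-3.7, -1.2, 10.3]
grip_width: 0.006
grasp_force: 5.2
```

Run:
```python
from h import *
s,m=state()
b=arm.snapshot("scene")
cv2.imwrite("pics/s8.png",cv2.resize(b[185:260,235:355],None,fx=6,fy=6,interpolation=cv2.INTER_CUBIC))
```

```text
t 34.5 P [0.6259 0.1547 0.042 ] plate mm [68.2407 72.741 ] tip z mm 22.979006593758363 yaw 1.3229 tilt [ 0.0006 -0.     -1.    ] F [-3.6824 -1.186  10.336 ] q6 0.30885006074176874
```

View pics/s8.png

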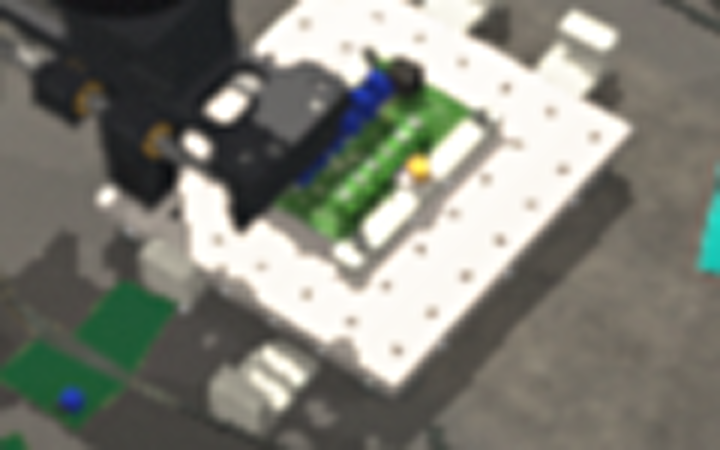

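The view shows the far-left shim's heel against the plate edge at (170,265), the other shims in place, and the corner holding at 1 mm under 10 N. Handing in while pressed.

```bash
python3 -c "
from bench import arm
print(arm.close_job())"
```

```text
the job is handed in; nothing more can be done
None
```

The far-left corner was the soft one (3.7 mm down at 4.4 N); its shim is now pushed fully home, and the corner gives only about 1 mm under 10 N, so I handed the job in at about 34.6 s with it still pressed.

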